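# Clamp a knife-handle block in the sprung pressing fixture

### The arm

A 6-joint arm with a two-finger parallel gripper is mounted at the origin on the work surface. World frame = base frame: x ahead of the robot, y to its left, z up, the work surface at z = 0. Lengths are in m, angles in rad, forces in N, time in s.
With the tool pointing down it reaches from about 0.425 to 0.95 m from the base axis. Payload 14.7 kg.
Tool frame: the origin (TCP) lies at the very end of the fingers, on their centre line; the grasp point (between the pads) lies 19 mm behind it (pinch_z is the distance from the TCP to the grasp point, in m); z points along the fingers, y is the direction in which the jaws open and shut (so a half turn about z gives the same grasp; the last joint's range is limited). The gripper opens to 85 mm and grips with 20 to 120 N. Pads are 22 mm wide; open, the fingers measure 114 mm over their backs; the gripper's body (76 mm by 85 mm) begins 54 mm behind the grasp point. The pads swing forward as they close: fully open they stand 13 mm farther back than shut.
Start: joints at [-1.294, 0.48, 1.596, -0, 1.065, -0.047], TCP at [0.207, -0.616, 0.195] pointing down, gripper open.
Joint ranges: [-2.75, 2.75], [-0.82, 2.05], [0.23, 2.67], [-1.56, 4.7], [0.09, 2.69], [-2.92, 2.92]. Speed limits (rad/s): [1.89, 1.89, 2.39, 3.01, 3.01, 3.01].

### API

Orientations are given as a unit quaternion [x, y, z, w].
In Python, from plant import * gives the robot as it stands.
- The arm moves only by the tool step_arm, never from a script. Its argument "plan" is one flat list of numbers, 4 for each row, row after row: the shift along the tool's x, y, z in m, then the turn about the tool's z in degrees. A call has 1 to 10 rows; each row is the pose to reach, as a shift and turn from the pose measured when the call began, along the tool's axes at that moment; what a row does not reach only later rows make up. A row lasts 1/12 s, in which the tool goes at most 41.7 mm and 7.16 degrees, less where a joint would pass 70% of its speed; a pose out of reach is approached as far as the arm can. A call with a gripper value outside its range is refused whole. "grip" is the finger opening in m, from 0 to 0.0854, set as the call begins (left out, the last holds). The fingers move at their own pace and stop on an object; "newtons" is the grip in N (left out, the last holds). Time passes only in rows, so rows that repeat a pose let the fingers close. It gives the time, the measured TCP pose, the force and the opening at its end, in the units of the state.
- sense(): the state, without advancing time (a new reading comes with each control period).
- camera(name): name is "scene" or "top" or "wrist"; returns a dict with "image" (420x560x3 uint8, red, green, blue), "fovy" (degrees; the focal length in pixels is half the picture's height over the tangent of half this angle, whatever the lens; pixels are square), "cx", "cy" (the principal point, pixels), "rvec" (rotation vector, rad) and "tvec" (3), from world to camera coordinates, as OpenCV has them. Camera axes: x right, y down, z forward; pixel columns grow to the right and rows downward; lengths in m; the calibration is good to about 2 mm. A picture is of the moment at which its call begins. There is no depth.
- hand_in(): hands the job in, once; it reports no verdict.
The state is a dict: "clock": time; "qpos": joint angles; "qd": joint speeds; "effort": joint torques, N m; "ee_pos": TCP position; "eef_rot": TCP orientation; "ft_force": force on the tool from outside, world axes, zero at the start; "moment": the same for the moment, N m; "width": finger opening in m.
Only numpy, scipy, OpenCV 4.12 (cv2) and the standard library are available. Lean on these libraries where they do the work, as an engineer would, in place of code of your own. Each camera call takes 0.05 s, during which the arm holds its last target. There are 200 camera calls.

### The job

Clamp the wooden knife-handle block in the pressing fixture: lay it lengthwise and centred on the sprung plate, set the press foot lengthwise and centred on top of it, and with your hand on the foot press it squarely down until the plate is fully home and level, holding it there for a moment. Leave the foot standing on the block and turn the clamp knob clockwise until its toe lies straight across, above the foot, then let go. Leave the hammer, the jar and the blade alone.

Things in the scene. Friction and masses are not known exactly. Their poses are not given: they have to be found in the camera images.
- fixture: Dark steel fixture fixed to the bench: base 170 mm (its x) by 135 mm (its y, from -45 to +90) by 12 mm thick. Origin: on the bench (z = 0) right below the centre of the sprung plate. x runs along the plate; the clamp post (24 mm thick, up to 72 mm high) stands at x = +45, y = +60 mm.
- plate_top (a point): Centre of the top face of the sprung aluminium plate, 130 (x, lengthwise) by 56 (y) by 10 mm, axes as the fixture's, z up. 50 mm above the bench when up, 38 mm when fully home. The plate also rocks a few degrees on a soft mount (about 2 N m/rad) if pressed off-centre. The 14 mm pedestal below it ends 26 mm above the bench.
- press_slide (a joint): How far the sprung plate is pushed down, m: 0 up, 0.012 fully home. The spring gives 5 N at the top and 9 N at the bottom; the guide is stiff (6 N friction, 100 N s/m damping). The foot's weight alone does not sink the plate: about 10 N more at slow speed is needed. Pressed fully home it stays there under the foot's own weight; with the foot taken off it comes part way up again.
- clamp (a joint): Angle of the clamp knob with its toe, rad, growing clockwise seen from above, range 0 to 1.6 (stop). At 0 the toe points along the fixture's +x, clear of the plate; at 1.57 it points along the fixture's -y, straight across the plate at the fixture's x = +45 mm. Starts between 0.2 and 0.6. It turns with about 0.06 N m of friction and stays where left.
- clamp_grip (a point): Centre of the black grip bar on top of the clamp, on the vertical turning axis, 105 mm above the bench. The bar is 48 mm long (along this x axis, which is also the toe's direction), 14 mm wide (y), 26 mm high (92 to 118 mm above the bench).
- toe_tip (a point): Tip of the clamp's flat steel toe, at its underside: 58 mm from the turning axis, 75 mm above the bench. The toe is 16 mm wide and 10 mm thick. It passes 3 mm above the press foot's plate when that is fully home, and strikes the plate's edge if it is not pressed down.
- block: Knife-handle block of light wood with a thin brass end, loose on the bench: 120 (x) by 40 (y) by 22 mm (z), about 90 g. Origin: centre of its underside. Either end may point either way.
- foot: Press foot (tamper), loose, standing upright on the bench: flat steel plate 110 (x) by 40 (y) by 12 mm with an upright dark wood grip in its middle, 30 (x) by 24 (y) mm, from 12 to 72 mm above the underside; about 0.5 kg. Origin: centre of its underside. Either end may point either way.
- hammer: Bystander: a hammer lying on the far part of the bench. Leave alone.
- jar: Bystander: closed glass jar, 64 mm across, 75 mm high, upright on the far part of the bench. Leave alone.
- blade: Bystander: an unfinished steel knife blade, 5 mm thick, about 200 mm long, lying on the far part of the bench. Leave alone.
There are look-alikes about, which are no part of the job. There is more than one size of the foot; the one meant has the size given above.

How it is judged:
By the outcome, as a careful person would: the job done as asked, in the order asked, and still so for the second after the job is handed in, with the robot touching nothing.
It also fails if it takes over 70 s, if anything falls off the work surface, if the arm or the gripper's body presses on something with over 40 N, if the wrist force passes 120 N, or if a joint passes its speed limit or range.

## Working session

There is one attempt and no reset: what is moved stays moved. The work goes in short steps, Python scripts to look and compute and a tool call to move; the robot and the scene stay as the last step left them, time stands still between calls to the robot, and variables do not carry over. Pictures are saved under pics/ and viewed, about 8 in all and at most 12, crops included, and the job is handed in when it is done.

Besides the shell and the picture viewer there is one more tool, called after "Request:" by a JSON object that holds its "name" and its "arguments". step_arm: Moves the arm, as the interface text tells. Its arguments: {"type":"object","properties":{"plan":{"type":"array","items":{"type":"number"}},"grip":{"type":"number"},"newtons":{"type":"number"}},"required":["plan"]}

```bash
ls; mkdir -p pics
python3 - <<'E'
from plant import *
import cv2,pickle
d={}
for n in ("top","scene"):
    c=camera(n); d[n]=c; cv2.imwrite(f"pics/{n}0.png",c["image"][:,:,::-1])
    print(n,c["fovy"],c["cx"],c["cy"],c["rvec"],c["tvec"])
pickle.dump(d,open("c0.pkl","wb")); print(sense())
E
```

```text
pics
top 57.453294825020336 277.39464442524917 203.71733476094875 [ 2.16112598 -2.21271651  0.06666536] [0.0848339  0.62583095 1.04904057]
scene 53.27155012166944 280.03563654663793 213.79374505671484 [ 2.30809198  1.14260735 -0.34057893] [-0.44607395 -0.31379727  1.39853127]
{'clock': 0.1, 'qpos': array([-1.29360778e+00,  4.80794234e-01,  1.59677441e+00,  4.47628814e-07,
        1.06510571e+00, -4.66279285e-02]), 'qd': array([-8.67665383e-04, -2.23193357e-03, -3.00848144e-03, -3.70828133e-04,
        4.75874098e-05, -9.40943789e-04]), 'effort': array([ 1.30342283e-03, -9.52258801e+01, -4.31040645e+01, -2.22820195e-04,
        5.29378609e-03,  8.43543330e-05]), 'ee_pos': array([ 0.20671735, -0.61584103,  0.19443388]), 'eef_rot': array([ 9.86921342e-01,  1.61201650e-01, -6.20169545e-05, -5.37283102e-04]), 'ft_force': array([ 0.89381769, -0.45380927,  0.69871683]), 'moment': array([0.02793786, 0.01525909, 0.0008165 ]), 'width': 0.08544594221607021}
```

View pics/top0.png

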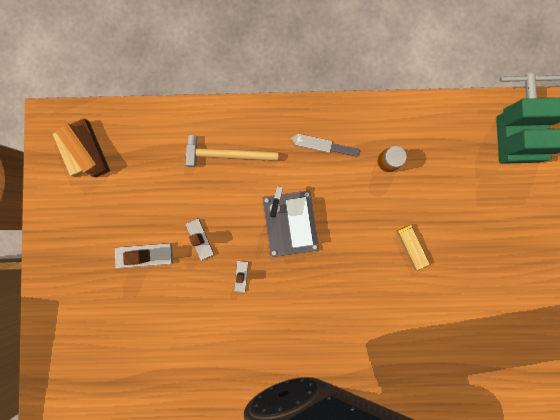

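View pics/scene0.png

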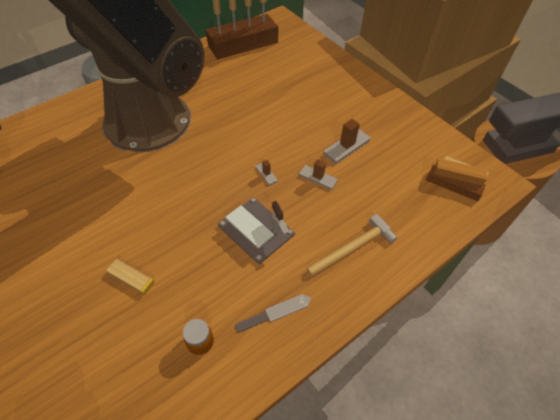

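Top view: fixture at (291,223) with the plate at (300,222), knob at (276,205) with its toe pointing up. The block is at (413,247). There are three candidate feet: (143,256) large, (199,240) middle and (241,277) small. Next I measure their sizes.

```bash
cat > h.py <<'E'
import numpy as np,cv2,pickle
def cast(c,uv,z):
    R=cv2.Rodrigues(np.array(c["rvec"]))[0]; C=-R.T@c["tvec"]
    f=210/np.tan(np.radians(c["fovy"])/2)
    uv=np.atleast_2d(uv).astype(float)
    d=np.c_[(uv[:,0]-c["cx"])/f,(uv[:,1]-c["cy"])/f,np.ones(len(uv))]@R
    return C+d*((z-C[2])/d[:,2])[:,None]
def proj(c,P):
    f=210/np.tan(np.radians(c["fovy"])/2); K=np.array([[f,0,c["cx"]],[0,f,c["cy"]],[0,0,1.]])
    return cv2.projectPoints(np.atleast_2d(P).astype(float),np.array(c["rvec"]),np.array(c["tvec"]),K,None)[0][:,0]
def rect(c,m,z):
    """min-area rectangle of the mask's outline cast on height z: centre, (long,short), yaw of long axis"""
    k=max(cv2.findContours(m.astype(np.uint8),cv2.RETR_EXTERNAL,cv2.CHAIN_APPROX_NONE)[0],key=cv2.contourArea)
    P=cast(c,k[:,0],z)[:,:2]; (x,y),(w,h),a=cv2.minAreaRect((P*1000).astype(np.float32))
    if w<h: w,h,a=h,w,a+90
    return np.round([x,y,w,h,(a+90)%180-90],1)
E
python3 - <<'E'
from h import *
d=pickle.load(open("c0.pkl","rb")); c=d["top"]; im=c["image"]; hsv=cv2.cvtColor(im,cv2.COLOR_RGB2HSV)
def win(m,x0,x1,y0,y1):
    o=np.zeros_like(m); o[y0:y1,x0:x1]=m[y0:y1,x0:x1]; return o
S,V=hsv[...,1].astype(int),hsv[...,2].astype(int)
notwood=(S<120)&(V>90)
for n,w in dict(big=(105,180,235,275),mid=(180,215,213,265),small=(228,255,255,297)).items():
    print(n,rect(c,win(notwood,*w),.012))
print("plate",rect(c,win((S<60)&(V>185),280,318,190,255),.050))
for a in ((400,258),(412,248),(425,268),(440,250)): print(a,hsv[a[1],a[0]])
blk=win((hsv[...,0]>13)&(V>150),390,440,215,275)
print("block",rect(c,blk,.022))
print("base",rect(c,win((S<90),255,325,180,262),.012))
vis=cv2.resize(im[180:300,110:330],None,fx=3.6,fy=3.6,interpolation=cv2.INTER_CUBIC)
b=cv2.resize(im[215:280,385:445],None,fx=3.6,fy=3.6,interpolation=cv2.INTER_CUBIC)
cv2.imwrite("pics/crop1.png",vis[:,:,::-1]);
E
```

```text
big [492.3 448.5 159.7  58.5 -86.8]
mid [534.8 291.  111.8  41.8  22.6]
small [428.8 176.7  85.1  30.8  -6.8]
plate [575.4  13.3 129.1  55.6   6.8]
(400, 258) [ 14 185 201]
(412, 248) [ 19 134 238]
(425, 268) [ 14 182 200]
(440, 250) [ 14 183 192]
block [ 506.  -306.4  164.9  135.9   -2.4]
base [584.8  37.  193.4 133.4   6.8]
```

View pics/crop1.png

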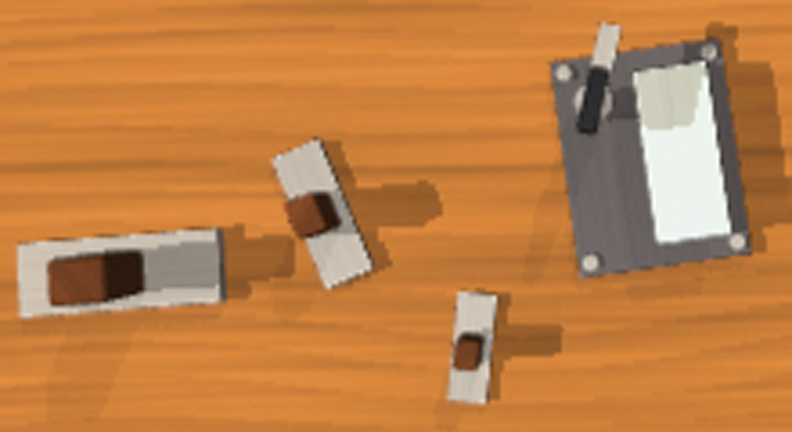

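The crop confirms it. The middle foot at (199,240) measures 112 x 42 mm, which fits 110 x 40. The large one is 160 x 58 mm and the small one 85 x 31 mm. The plate measures 129 x 56 mm, as it should. Next I measure the block and the knob.

Run:
```python
from h import *
d=pickle.load(open("c0.pkl","rb")); c=d["top"]; im=c["image"]; hsv=cv2.cvtColor(im,cv2.COLOR_RGB2HSV)
def win(m,x0,x1,y0,y1):
    o=np.zeros_like(m); o[y0:y1,x0:x1]=m[y0:y1,x0:x1]; return o
H,S,V=[hsv[...,i].astype(int) for i in range(3)]
print("block",rect(c,win((H>=17)&(V>120),390,440,215,275),.022))
print("bar",rect(c,win((V<45),265,290,185,225),.118), (win((V<45),265,290,185,225)).sum())
a=np.radians(6.8); R=np.array([[np.cos(a),-np.sin(a)],[np.sin(a),np.cos(a)]]);p=np.array([.5754,.0133])
ax=p+R@[.045,.060]; print("axis pred",ax)
m=win((V<45),265,290,185,225).astype(np.uint8)
mid=win((S<120)&(V>90),180,215,213,265)
# foot grip top
g=win((V<120)&(S>100),190,215,225,252)
print("grip top", cast(c,np.argwhere(g)[:,::-1].mean(0),.06))
print("foot grip expected px",proj(c,[.5348,.291,.072]), "bar exp px",proj(c,[*ax,.118]), np.argwhere(m)[:,::-1].mean(0))
# scene check
for n,P in dict(foot=[.5348,.291,.072],plate=[*p,.05],bar=[*ax,.118]).items(): print(n,proj(d["scene"],P))
print("tool x axis dir etc")
from scipy.spatial.transform import Rotation as Rn
from plant import *
s=sense(); print(Rn.from_quat(s["eef_rot"]).as_matrix().round(3))
```

```text
block [ 497.7 -299.5  121.8   46.2   22.4]
bar [629.1  73.4  10.2   5.7  62. ] 26
axis pred [0.61297921 0.07820611]
grip top [[0.53361121 0.28211464 0.06      ]]
foot grip expected px [[194.53734267 239.50151362]] bar exp px [[274.15238947 207.09554961]] [273.84615385 207.88461538]
foot [[318.71081312 162.48566666]]
plate [[248.07510846 224.95753807]]
bar [[276.33432043 207.23139264]]
tool x axis dir etc
[[ 0.948  0.318 -0.   ]
 [ 0.318 -0.948  0.001]
 [ 0.    -0.001 -1.   ]]
```

Request:
{"name": "step_arm", "arguments": {"plan": [0.03,-0.016,0,0,0.066,-0.036,0,-1,0.102,-0.056,0,-2,0.138,-0.075,0,-3,0.174,-0.095,0,-3.9,0.21,-0.115,0,-3.9,0.246,-0.134,0,-3.9,0.28,-0.153,0,-3.9,0.33,-0.18,0,-3.9,0.355,-0.193,0,-3.9], "grip": 0.0854}}

```text
clock: 0.93
ee_pos: [0.4815, -0.3193, 0.1946]
eef_rot: [0.981, 0.195, -0.0, -0.001]
ft_force: [1.1, -0.5, -0.9]
width: 0.0853
```

```bash
cat >> h.py <<'E'
from scipy.spatial.transform import Rotation as Rn
def go(s,xyz,yaw):
    "world target -> shift (mm, tool axes) and turn (deg, half turn allowed)"
    R=Rn.from_quat(s["eef_rot"]).as_matrix(); y0=np.degrees(np.arctan2(R[1,0],R[0,0]))
    t=-((yaw-y0+90)%180-90)
    print("shift",((np.array(xyz)-s["ee_pos"])@R*1000).round(1),"turn",round(t,1),"at",s["ee_pos"].round(4),"yaw",round(y0,1),"q6",round(s["qpos"][5],2),"F",s["ft_force"].round(1),"w",round(s["width"],4),"t",s["clock"], "tilt",R[:,2].round(3))
E
python3 - <<'E'
from plant import *
from h import *
c=camera("wrist"); pickle.dump(c,open("w1.pkl","wb")); cv2.imwrite("pics/w1.png",c["image"][:,:,::-1]); s=sense()
go(s,[.498,-.302,.1],22.4); print(proj(c,[.498,-.302,.022]))
E
```

```text
shift [15.4 -6.7 94.7] turn 0.2 at [ 0.4862 -0.3144  0.1946] yaw 22.6 q6 0.55 F [ 3.6  7.1 -0.3] w 0.0849 t 0.9833 tilt [ 0.001  0.003 -1.   ]
[[274.47515445 165.644839  ]]
```

View pics/w1.png

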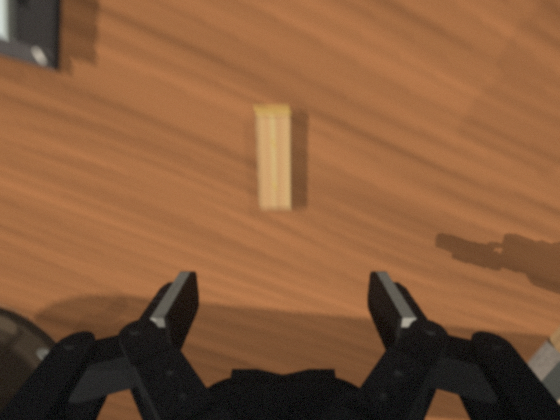

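The wrist view shows the block at (255–292, 105–210), with its brass end up. I measure it from here.

Run:
```python
from plant import *
from h import *
c=pickle.load(open("w1.pkl","rb")); hsv=cv2.cvtColor(c["image"],cv2.COLOR_RGB2HSV).astype(int)
m=np.zeros((420,560),bool); m[95:220,245:302]=True
print(hsv[160,240:305:4].tolist())
for mm in ((hsv[...,0]>=14)&(hsv[...,2]>140),(hsv[...,2]>165)):
    r=rect(c,mm&m,.022); print(r); go(sense(),[r[0]/1000,r[1]/1000,.012],r[4])
```

```text
[[13, 146, 157], [13, 147, 149], [12, 150, 146], [13, 149, 147], [14, 136, 163], [15, 118, 196], [16, 120, 206], [16, 119, 206], [19, 112, 210], [18, 114, 206], [16, 119, 205], [17, 116, 208], [17, 110, 201], [15, 143, 130], [13, 145, 127], [13, 145, 127], [13, 143, 123]]
[ 503.2 -298.   128.7   44.6   23. ]
shift [ 21.5  -8.2 182.7] turn -0.4 at [ 0.4862 -0.3144  0.1946] yaw 22.6 q6 0.55 F [ 3.6  7.1 -0.3] w 0.0849 t 0.9833 tilt [ 0.001  0.003 -1.   ]
[ 502.  -298.2  150.6   51.5   28.7]
shift [ 20.4  -8.5 182.7] turn -6.1 at [ 0.4862 -0.3144  0.1946] yaw 22.6 q6 0.55 F [ 3.6  7.1 -0.3] w 0.0849 t 0.9833 tilt [ 0.001  0.003 -1.   ]
```

Request:
{"name": "step_arm", "arguments": {"plan": [0.01,-0.004,0,0,0.019,-0.008,0.02,0,0.019,-0.008,0.05,0,0.019,-0.008,0.08,0,0.019,-0.008,0.11,0,0.019,-0.008,0.14,0,0.019,-0.008,0.165,0,0.019,-0.008,0.18,0,0.019,-0.008,0.188,0,0.019,-0.008,0.188,0]}}

```text
clock: 1.82
ee_pos: [0.4998, -0.2985, 0.005]
eef_rot: [0.981, 0.196, -0.0, -0.002]
ft_force: [-1.5, 0.3, -0.0]
width: 0.0855
```

Request:
{"name": "step_arm", "arguments": {"plan": [0,0,0,0,0,0,0,0,0,0,0,0,0,0,0,0,0,0,0,0,0,0,0,0,0,0,0,0], "grip": 0.03, "newtons": 40}}

```text
clock: 2.4
ee_pos: [0.5, -0.2986, 0.0053]
eef_rot: [0.981, 0.196, 0.0, -0.002]
ft_force: [-0.2, -0.4, -0.5]
width: 0.0298
```

Request:
{"name": "step_arm", "arguments": {"plan": [0,0,-0.01,0,0,0,-0.03,0,0,0,-0.06,0,0,0,-0.09,0,0,0,-0.12,0,0,0,-0.12,0,0,0,-0.12,0,0,0,-0.12,0]}}

```text
clock: 3.07
ee_pos: [0.4999, -0.299, 0.1256]
eef_rot: [0.981, 0.196, 0.0, -0.002]
ft_force: [-1.2, 0.5, -1.0]
width: 0.0301
```

Run:
```python
from plant import *
from h import *
c=camera("wrist"); pickle.dump(c,open("w2.pkl","wb")); cv2.imwrite("pics/w2.png",c["image"][:,:,::-1]); s=sense()
go(s,[.575,.013,.18],6.8)
R=Rn.from_quat(s["eef_rot"]).as_matrix()
for x in (-.06,.06): print(proj(c,[s["ee_pos"]+R@[x,y,-.016] for y in (-.02,.02)]))
```

```text
shift [ 189.3 -259.3  -53.7] turn 15.8 at [ 0.4995 -0.2988  0.1249] yaw 22.6 q6 0.58 F [-0.2  0.1  0.1] w 0.0298 t 3.1167 tilt [-0.001  0.005 -1.   ]
[[252.26980173 336.85028358]
 [311.54264064 336.80418594]]
[[245.00986028 158.27190144]
 [318.55647874 158.28240576]]
```

View pics/w2.png

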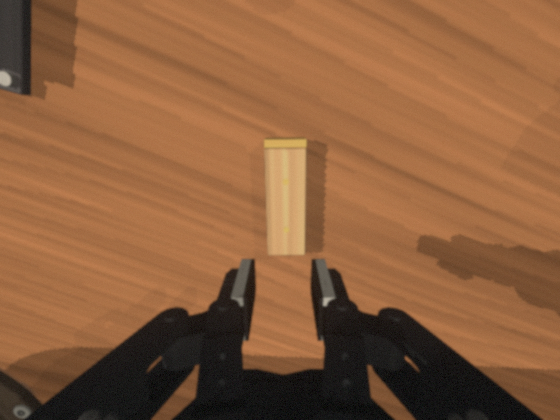

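The fingers closed to 30 mm on nothing. The block is still on the bench at (264–307, 138–255). I measure it again in this sharp picture.

Run:
```python
from plant import *
from h import *
c=pickle.load(open("w2.pkl","rb")); hsv=cv2.cvtColor(c["image"],cv2.COLOR_RGB2HSV).astype(int)
m=np.zeros((420,560),bool); m[130:262,258:316]=True
print(hsv[190,256:322:4].tolist(), hsv[250:262:2,286].tolist())
mm=(hsv[...,2]>165)&(hsv[...,0]>=15)&m
for z in (0,.022): print(rect(c,mm,z))
R=cv2.Rodrigues(c["rvec"])[0]; print("cam",-R.T@c["tvec"],c["fovy"],R.round(3))
t=pickle.load(open("c0.pkl","rb"))
for n in ("top","scene"): print(n,proj(t[n],[[.4977,-.3015,.022],[.5,-.3,.022]]))
# corners in scene/top at block mask
s=t["scene"]; h=cv2.cvtColor(s["image"],cv2.COLOR_RGB2HSV).astype(int); w=np.zeros((420,560),bool); w[255:298,100:160]=True
print(rect(s,(h[...,0]>=16)&(h[...,2]>150)&w,.022), h[275,100:160:5].tolist())
```

```text
[[13, 145, 162], [13, 144, 166], [14, 142, 165], [16, 122, 193], [17, 117, 213], [15, 120, 211], [15, 117, 214], [19, 110, 215], [18, 115, 212], [16, 122, 207], [16, 120, 214], [17, 113, 216], [16, 120, 193], [13, 147, 128], [13, 145, 128], [12, 144, 129], [13, 147, 130]] [[17, 116, 211], [17, 115, 212], [16, 118, 195], [13, 143, 169], [12, 147, 175], [12, 147, 184]]
[ 494.6 -303.3  129.3   43.    23. ]
[ 500.7 -300.6  120.    39.9   23. ]
cam [ 0.57864768 -0.26718545  0.30404389] 70.2149566533412 [[ 0.384 -0.923 -0.004]
 [-0.873 -0.364  0.326]
 [-0.302 -0.122 -0.946]]
top [[412.97294328 247.43310703]
 [412.39113218 246.60906806]]
scene [[128.27175463 273.69591163]
 [129.23116948 274.02883498]]
[ 502.4 -302.9  170.2  116.2   52.8] [[16, 185, 160], [15, 193, 128], [16, 173, 121], [19, 139, 178], [19, 137, 194], [18, 138, 189], [20, 131, 196], [18, 136, 191], [18, 136, 195], [17, 153, 172], [15, 182, 164], [16, 185, 171]]
```

Request:
{"name": "step_arm", "arguments": {"plan": [0,0.002,0,0,0,0.002,0,0,0,0.002,0.01,0,0,0.002,0.035,0,0,0.002,0.065,0,0,0.002,0.09,0,0,0.002,0.11,0,0,0.002,0.121,0,0,0.002,0.121,0,0,0.002,0.121,0], "grip": 0.065}}

```text
clock: 3.95
ee_pos: [0.4998, -0.2998, 0.0034]
eef_rot: [0.981, 0.196, -0.001, -0.003]
ft_force: [0.8, -0.6, 0.1]
width: 0.0651
```

Request:
{"name": "step_arm", "arguments": {"plan": [0,0,0,0,0,0,0,0,0,0,0,0,0,0,0,0], "grip": 0.038, "newtons": 40}}

```text
clock: 4.28
ee_pos: [0.5003, -0.3001, 0.0042]
eef_rot: [0.981, 0.196, -0.0, -0.002]
ft_force: [-0.1, -0.4, -0.8]
width: 0.0385
```

Run:
```python
from plant import *
from h import *
c=camera("wrist"); pickle.dump(c,open("w3.pkl","wb")); cv2.imwrite("pics/w3.png",c["image"][:,:,::-1]); s=sense()
go(s,[.575,.013,.18],6.8)
```

```text
shift [ 189.3 -261.3 -174.5] turn 15.8 at [ 0.5002 -0.3001  0.0041] yaw 22.6 q6 0.58 F [-0.1  0.4 -0.1] w 0.0381 t 4.3333 tilt [-0.002  0.005 -1.   ]
```

View pics/w3.png

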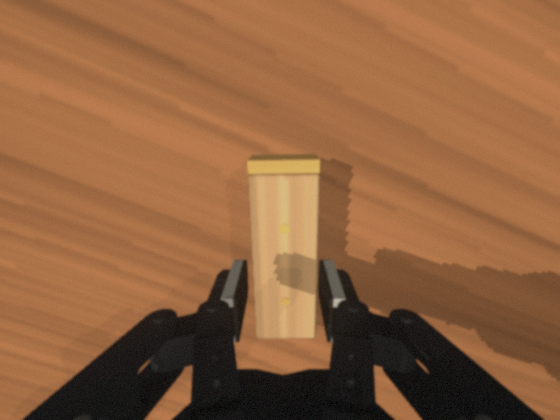

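Run:
```python
from h import *
from plant import *
c=pickle.load(open("w3.pkl","rb")); s=sense(); R=Rn.from_quat(s["eef_rot"]).as_matrix()
for z in (0,-.019,-.04,-.06): print(z,proj(c,[s["ee_pos"]+R@[0,y,z] for y in (-.019,0,.019)]).round(0).tolist())
for z in (.022,): 
  for y in(-.02,.02): print(proj(c,[np.array([.5007,-.3006,z])+R@[x,y,0] for x in (-.06,.06)]).round(0).tolist())
i=c["image"][225:345,220:350]; cv2.imwrite("pics/w3c.png",cv2.resize(i,None,fx=5,fy=5)[:,:,::-1])
```

```text
0 [[253.0, 246.0], [282.0, 246.0], [311.0, 246.0]]
-0.019 [[250.0, 260.0], [282.0, 260.0], [314.0, 260.0]]
-0.04 [[246.0, 279.0], [282.0, 279.0], [318.0, 279.0]]
-0.06 [[241.0, 301.0], [282.0, 301.0], [323.0, 301.0]]
[[253.0, 339.0], [246.0, 158.0]]
[[313.0, 339.0], [321.0, 158.0]]
```

View pics/w3c.png

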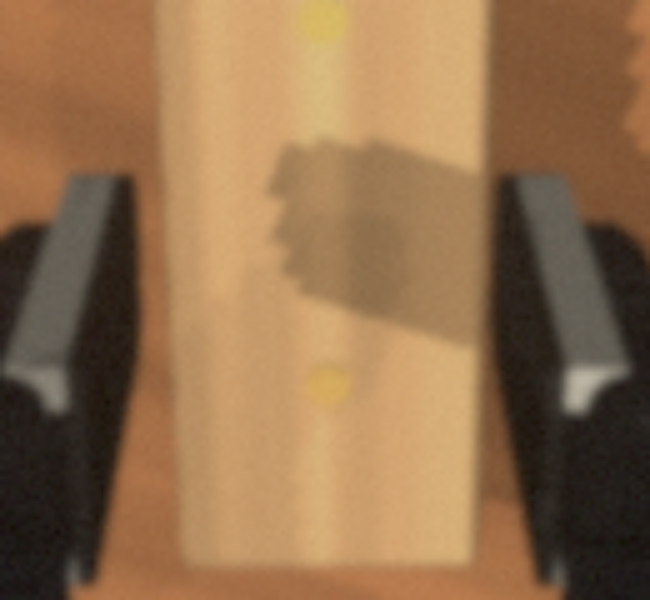

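Run:
```python
from h import *
import plant; from plant import *
print([n for n in dir(plant) if not n.startswith('_')], getattr(plant,'pinch_z',None))
s=sense(); R=Rn.from_quat(s["eef_rot"]).as_matrix(); c=pickle.load(open("w3.pkl","rb"))
for z in (-.03,-.035,-.04,-.045,-.05): print(z,proj(c,[s["ee_pos"]+R@[.011,y,z] for y in (-.019,.019)]).round(1).tolist())
```

```text
['Unreachable', 'camera', 'hand_in', 'pinch_z', 'sense'] 0.0187
-0.03 [[247.7, 251.4], [316.6, 251.4]]
-0.035 [[246.6, 255.6], [317.6, 255.6]]
-0.04 [[245.5, 260.0], [318.7, 260.0]]
-0.045 [[244.4, 264.8], [319.8, 264.8]]
-0.05 [[243.1, 269.8], [321.0, 269.8]]
```

The fingertips project at (246.6,260) and (319.4,260). That puts them about 40 mm behind the reported TCP, not at it, which explains the empty grasp. I go lower with care, watching the force.

Request:
{"name": "step_arm", "arguments": {"plan": [0,0,0,0,0,0,0,0,0,0,0.004,0,0,0,0.01,0,0,0,0.016,0,0,0,0.021,0,0,0,0.025,0,0,0,0.027,0,0,0,0.027,0], "grip": 0.062}}

```text
clock: 5.08
ee_pos: [0.4998, -0.2997, -0.0237]
eef_rot: [0.981, 0.196, -0.001, -0.003]
ft_force: [1.2, -0.3, 0.3]
width: 0.0616
```

Request:
{"name": "step_arm", "arguments": {"plan": [0,0,0.001,0,0,0,0.002,0,0,0,0.003,0,0,0,0.004,0,0,0,0.005,0,0,0,0.006,0]}}

```text
clock: 5.58
ee_pos: [0.4998, -0.2997, -0.0296]
eef_rot: [0.981, 0.196, -0.001, -0.003]
ft_force: [-0.2, -0.7, -0.2]
width: 0.0621
```

Request:
{"name": "step_arm", "arguments": {"plan": [0,0,0,0,0,0,0,0,0,0,0,0,0,0,0,0,0,0,0,0,0,0,0,0], "grip": 0.03, "newtons": 50}}

```text
clock: 6.08
ee_pos: [0.4999, -0.2997, -0.0294]
eef_rot: [0.981, 0.196, -0.001, -0.003]
ft_force: [-1.1, 0.6, 5.2]
width: 0.0388
```

Request:
{"name": "step_arm", "arguments": {"plan": [0,0,-0.005,0,0,0,-0.02,0,0,0,-0.045,0,0,0,-0.075,0,0,0,-0.105,0,0.01,-0.013,-0.125,0,0.025,-0.034,-0.13,2,0.043,-0.06,-0.13,5,0.062,-0.085,-0.13,8,0.08,-0.11,-0.13,11]}}

```text
clock: 6.92
ee_pos: [0.5321, -0.167, 0.1019]
eef_rot: [0.995, 0.099, -0.0, -0.003]
ft_force: [0.9, -0.1, -0.3]
width: 0.0384
```

Run:
```python
from h import *
from plant import *
go(sense(),[.5754,.0133,.1],6.8)
```

```text
shift [  78.  -168.2    2.7] turn 4.6 at [ 0.5321 -0.167   0.1019] yaw 11.4 q6 1.01 F [ 0.9 -0.1 -0.3] w 0.0384 t 6.9167 tilt [-0.001  0.005 -1.   ]
```

Request:
{"name": "step_arm", "arguments": {"plan": [0.01,-0.02,0,2,0.022,-0.048,0,4.6,0.036,-0.078,0,4.6,0.05,-0.108,0,4.6,0.063,-0.136,0,4.6,0.073,-0.157,0,4.6,0.078,-0.168,0,4.6,0.078,-0.168,0,4.6,0.078,-0.168,0,4.6,0.078,-0.168,0,4.6]}}

```text
clock: 7.75
ee_pos: [0.5751, 0.0122, 0.1027]
eef_rot: [0.998, 0.059, -0.001, -0.002]
ft_force: [-0.3, -0.1, -0.3]
width: 0.0385
```

Run:
```python
from h import *
from plant import *
c=camera("wrist"); pickle.dump(c,open("w4.pkl","wb")); cv2.imwrite("pics/w4.png",c["image"][:,:,::-1]); s=sense()
go(s,[.5754,.0133,.0206],6.8)
a=np.radians(6.8); F=np.array([[np.cos(a),-np.sin(a)],[np.sin(a),np.cos(a)]])
for n,q,z in (("plate",[[-65,-28],[-65,28],[65,28],[65,-28]],.05),("base",[[-85,-45],[-85,90],[85,90],[85,-45]],.012)):
    print(n,proj(c,[[*(np.array([.5754,.0133])+F@(np.array(p)/1000)),z] for p in q]).round().tolist())
R=Rn.from_quat(s["eef_rot"]).as_matrix()
print("blk",proj(c,[s["ee_pos"]+R@[x,y,-.0514] for x in(-.06,.06) for y in (-.02,.02)]).round().tolist())
```

```text
shift [ 0.6 -0.8 82.1] turn -0.1 at [0.575  0.012  0.1027] yaw 6.7 q6 1.41 F [ 0.4 -0.6 -1.3] w 0.0388 t 7.8 tilt [-0.002  0.005 -1.   ]
plate [[313.0, 286.0], [251.0, 286.0], [244.0, 136.0], [319.0, 136.0]]
base [[326.0, 282.0], [196.0, 282.0], [176.0, 108.0], [335.0, 108.0]]
blk [[247.0, 383.0], [319.0, 383.0], [237.0, 171.0], [330.0, 171.0]]
```

View pics/w4.png

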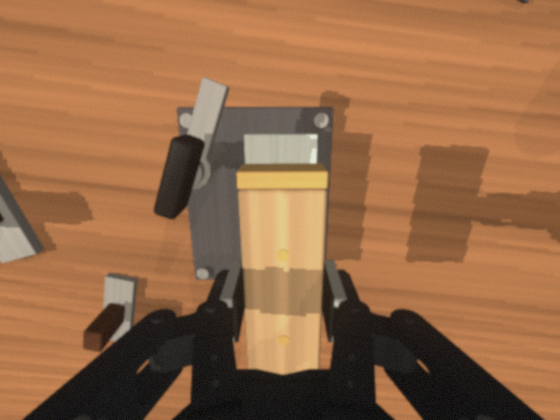

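The picture shows the block over the plate. The plate's far edge is at (244–317, 134), predicted 136; the block end at v 172, predicted 171; the bar is clear on the left. The agreement is within about 1 mm, so I lower.

Request:
{"name": "step_arm", "arguments": {"plan": [0.001,-0.001,0.01,0,0.001,-0.001,0.03,0,0.001,-0.001,0.05,0,0.001,-0.001,0.065,0,0.001,-0.001,0.073,0,0.001,-0.001,0.077,0,0.001,-0.001,0.079,0,0.001,-0.001,0.081,0,0.001,-0.001,0.082,0,0.001,-0.001,0.082,0]}}

```text
clock: 8.63
ee_pos: [0.5762, 0.0135, 0.0212]
eef_rot: [0.998, 0.059, -0.0, -0.002]
ft_force: [-0.5, -0.6, -1.7]
width: 0.0387
```

Request:
{"name": "step_arm", "arguments": {"plan": [0,0,0,0,0,0,0,0,0,0,0,0,0,0,0,0], "grip": 0.06}}

```text
clock: 8.97
ee_pos: [0.5764, 0.0135, 0.0214]
eef_rot: [0.998, 0.059, -0.0, -0.002]
ft_force: [-0.3, 0.4, -0.2]
width: 0.06
```

Request:
{"name": "step_arm", "arguments": {"plan": [0,0,-0.01,0,0,0,-0.03,0,0,0,-0.06,0,0,0,-0.09,0,0,0,-0.12,0,0,0,-0.15,0,0,0,-0.16,0,0,0,-0.16,0,0,0,-0.16,0]}}

```text
clock: 9.72
ee_pos: [0.5766, 0.0127, 0.1821]
eef_rot: [0.998, 0.059, 0.001, -0.002]
ft_force: [-0.7, 0.8, -0.3]
width: 0.0599
```

Run:
```python
from h import *
from plant import *
c=camera("wrist"); pickle.dump(c,open("w5.pkl","wb")); cv2.imwrite("pics/w5.png",c["image"][:,:,::-1]); s=sense()
hsv=cv2.cvtColor(c["image"],cv2.COLOR_RGB2HSV).astype(int)
p=proj(c,[.5754,.0133,.072])[0].round(); print(p)
q=proj(c,[.5348,.291,.0])[0]; print(q)
m=np.zeros((420,560),bool); m[100:320,215:345]=True
S,V,H=hsv[...,1],hsv[...,2],hsv[...,0]
k=max(cv2.findContours(((S>90)&(V>140)&m).astype(np.uint8),cv2.RETR_EXTERNAL,cv2.CHAIN_APPROX_NONE)[0],key=cv2.contourArea); print(cv2.boundingRect(k),cv2.minAreaRect(k))
print("block",rect(c,(S>90)&(V>140)&m,.072)); print("plate+blk",rect(c,(V>140)&m,.05))
go(s,[.5348,.291,.1],22.6)
```

```text
[283. 200.]
[ 57.82221436 188.83605647]
(215, 137, 130, 183) ((279.5, 227.99996948242188), (128.99996948242188, 181.99996948242188), -0.0)
block [533.   10.5 207.5 143.3   7.9]
plate+blk [527.   10.1 230.7 154.2   7.9]
shift [  -8.2 -280.8   82.4] turn -15.9 at [0.5759 0.0127 0.181 ] yaw 6.7 q6 1.42 F [ 0.4 -0.7 -0.5] w 0.06 t 9.7667 tilt [-0.001  0.005 -1.   ]
```

View pics/w5.png

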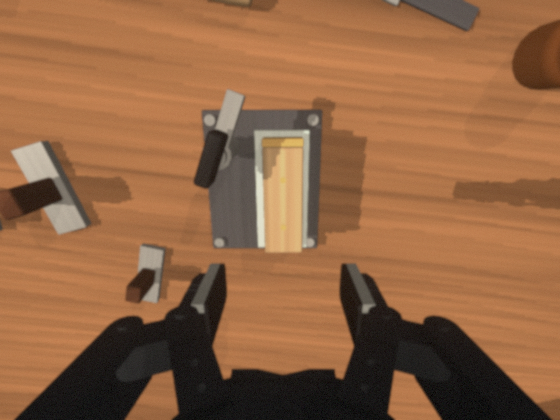

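The block lies on the plate: block at (262–303, 138–252), plate at (255–310, 131–247). I check the centring, and measure the foot from its grip here too.

Run:
```python
from h import *
c=pickle.load(open("w5.pkl","rb"))
hsv=cv2.cvtColor(c["image"],cv2.COLOR_RGB2HSV).astype(int); H,S,V=[hsv[...,i] for i in range(3)]
def win(m,x0,x1,y0,y1):
    o=np.zeros_like(m); o[y0:y1,x0:x1]=m[y0:y1,x0:x1]; return o
print("block",rect(c,win((S>80)&(V>140),254,312,130,254),.072))
for v in (150,190,230):
    r=hsv[v,250:318]; b=np.where((r[:,2]>120))[0]+250; w=np.where((r[:,2]>120)&(r[:,1]>80))[0]+250
    P=cast(c,[[b.min(),v],[b.max(),v]],.05); Q=cast(c,[[w.min(),v],[w.max(),v]],.072); print(v,b.min(),w.min(),w.max(),b.max(),P[:,1].round(4),Q[:,1].round(4),P[:,0].mean().round(3))
print("front plate",cast(c,[[282,131]],.05)[0].round(4), "block front",cast(c,[[283,138]],.072)[0].round(4))
print(hsv[125:150:1,284,1:].tolist())
f=rect(c,win((S<110)&(V>105),8,92,135,240),.012); print("foot",f)
print("grip px exp",proj(c,[[.5348,.291,.072],[.5348,.291,.012]]))
```

```text
block [576.3  13.6 121.1  61.1   6.9]
150 255 263 302 309 [ 0.0469 -0.0081] [0.0376 0.0006] 0.622
190 255 264 302 308 [ 0.0432 -0.0132] [ 0.0328 -0.0048] 0.579
230 256 265 301 307 [ 0.038  -0.0188] [ 0.0276 -0.0097] 0.534
front plate [0.6403 0.0216 0.05  ] block front [0.6356 0.0199 0.072 ]
[[40, 103], [38, 102], [38, 102], [38, 101], [36, 121], [31, 141], [34, 167], [30, 177], [30, 179], [28, 180], [35, 175], [50, 159], [91, 143], [134, 148], [142, 180], [145, 195], [141, 208], [142, 216], [140, 219], [140, 219], [139, 215], [135, 199], [124, 191], [117, 200], [114, 217]]
foot [537.  290.7 111.4  45.4  21.9]
grip px exp [[  7.22768581 206.6009093 ]
 [ 50.71451129 191.33172749]]
```

Request:
{"name": "step_arm", "arguments": {"plan": [-0.001,-0.012,0,-1,-0.002,-0.035,0,-4,-0.002,-0.07,0,-8,-0.003,-0.105,0.01,-12,-0.004,-0.14,0.02,-15.6,-0.005,-0.175,0.03,-15.6,-0.006,-0.21,0.04,-15.6,-0.007,-0.245,0.05,-15.6,-0.007,-0.268,0.06,-15.6,-0.007,-0.28,0.06,-15.6]}}

```text
clock: 10.6
ee_pos: [0.5332, 0.2928, 0.1192]
eef_rot: [0.981, 0.195, -0.002, -0.002]
ft_force: [-1.0, -0.3, 0.3]
width: 0.0599
```

Request:
{"name": "step_arm", "arguments": {"plan": [0,0,0,0,0,0,0,0,0,0,0,0]}}

```text
clock: 10.85
ee_pos: [0.5329, 0.2918, 0.119]
eef_rot: [0.981, 0.195, -0.003, -0.002]
ft_force: [-0.7, 0.5, 0.7]
width: 0.0601
```

Run:
```python
from h import *
from plant import *
c=camera("wrist"); pickle.dump(c,open("w6.pkl","wb")); cv2.imwrite("pics/w6.png",c["image"][:,:,::-1]); s=sense()
hsv=cv2.cvtColor(c["image"],cv2.COLOR_RGB2HSV).astype(int); H,S,V=[hsv[...,i] for i in range(3)]
go(s,[.536,.291,-.013],22.3)
P=lambda x,y,z:proj(c,[.536+x*.925-y*.379,.291+x*.379+y*.925,z])[0].round(0)
print([P(x,y,.012) for x in(-.055,.055) for y in(-.02,.02)],"grip",[P(x,y,.072) for x in(-.015,.015) for y in(-.012,.012)])
```

```text
shift [  2.8   2.2 132.2] turn 0.1 at [0.5333 0.2916 0.1193] yaw 22.4 q6 1.62 F [-0.1 -0.9 -0.5] w 0.06 t 10.9 tilt [-0.006  0.003 -1.   ]
[array([304., 247.]), array([266., 246.]), array([307., 140.]), array([264., 140.])] grip [array([300., 235.]), array([270., 235.]), array([301., 200.]), array([270., 199.])]
```

View pics/w6.png

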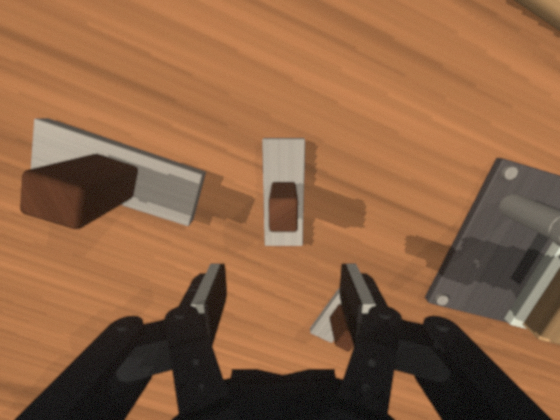

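The meant foot stands at (263–304, 139–246), predicted (264–307, 140–247), so it is within 1 mm. I descend over its grip.

Request:
{"name": "step_arm", "arguments": {"plan": [0.002,0.001,0.01,0,0.004,0.001,0.03,0,0.004,0.001,0.055,0,0.004,0.001,0.08,0,0.004,0.001,0.105,0,0.004,0.001,0.122,0,0.004,0.001,0.13,0,0.004,0.001,0.132,0,0.004,0.001,0.132,0]}}

```text
clock: 11.65
ee_pos: [0.5369, 0.292, -0.0129]
eef_rot: [0.981, 0.194, -0.003, -0.002]
ft_force: [0.6, -0.8, 0.0]
width: 0.0601
```

Request:
{"name": "step_arm", "arguments": {"plan": [0,0,0,0,0,0,0,0,0,0,0,0,0,0,0,0,0,0,0,0,0,0,0,0,0,0,0,0], "grip": 0.015, "newtons": 80}}

```text
clock: 12.23
ee_pos: [0.5377, 0.2923, -0.0116]
eef_rot: [0.981, 0.194, -0.002, -0.002]
ft_force: [-0.6, -1.6, 7.8]
width: 0.0234
```

Request:
{"name": "step_arm", "arguments": {"plan": [0,0,-0.005,0,0,0,-0.02,0,0,0,-0.045,0,0,0,-0.075,0,0,0,-0.105,0,0,0,-0.13,0,0,0,-0.14,0,0,0,-0.14,0,0,0,-0.14,0]}}

```text
clock: 12.98
ee_pos: [0.538, 0.2917, 0.1281]
eef_rot: [0.981, 0.194, -0.002, -0.002]
ft_force: [0.4, -0.4, -4.3]
width: 0.023
```

Run:
```python
from h import *
from plant import *
c=camera("wrist"); pickle.dump(c,open("w7.pkl","wb")); cv2.imwrite("pics/w7.png",c["image"][:,:,::-1]); s=sense()
R=Rn.from_quat(s["eef_rot"]).as_matrix()
go(s,[.576,.0136,.16],6.8); print(s["moment"])
print([proj(c,s["ee_pos"]+R@[x,y,-.025])[0].round() for x in(-.055,.055) for y in(-.02,.02)])
```

```text
shift [-70.4 271.4 -33.9] turn 15.6 at [0.5374 0.2914 0.1271] yaw 22.4 q6 1.62 F [-0.9 -1.2 -5.3] w 0.0233 t 13.0333 tilt [-0.006  0.003 -1.   ]
[-0.02731086  0.05712721  0.00392897]
[array([251., 341.]), array([314., 341.]), array([244., 171.]), array([321., 171.])]
```

View pics/w7.png

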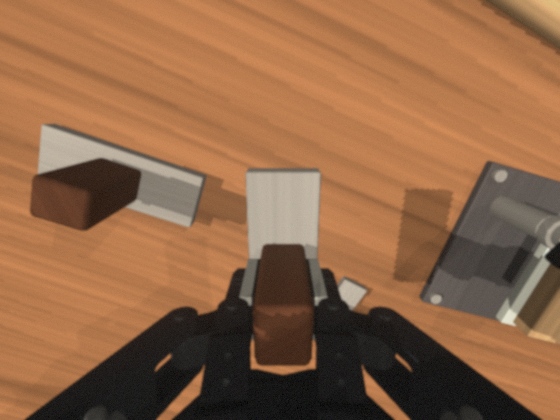

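Foot in hand (5 N), its front edge at (247–320, 170). One more view is left, so I continue numerically.

Run:
```python
from h import *
from plant import *
c=pickle.load(open("w7.pkl","rb")); s=sense(); R=Rn.from_quat(s["eef_rot"]).as_matrix()
hsv=cv2.cvtColor(c["image"],cv2.COLOR_RGB2HSV).astype(int); S=hsv[...,1]
def cross(a,t=85):  # first sub-pixel crossing below t
    i=np.where(a<t)[0][0]; return i-(t-a[i])/(a[i-1]-a[i])
for v in (178,195,215,235):
    r=S[v,225:345].astype(float); l=225+cross(r); rr=344-cross(r[::-1])
    print(v,round(l,1),round(rr,1),[ (R.T@(cast(c,[[u,v]],s["ee_pos"][2]+.0236)[0]-s["ee_pos"])*1000).round(1) for u in (l,rr)])
for u in (255,283,310):
    v=150+cross(S[150:200,u].astype(float)); print(u,round(v,1),hsv[164:176,u,2].tolist())
    print((R.T@(cast(c,[[u,v]],s["ee_pos"][2]+.0236)[0]-s["ee_pos"])*1000).round(1),(R.T@(cast(c,[[u,v]],s["ee_pos"][2]+.0116)[0]-s["ee_pos"])*1000).round(1))
```

```text
178 245.5 320.3 [array([ 51.1, -19.6, -23.7]), array([ 51.2,  20.1, -23.9])]
195 246.0 319.5 [array([ 41.8, -19.7, -23.7]), array([ 41.8,  20. , -23.9])]
215 246.3 318.5 [array([ 30.3, -20. , -23.6]), array([ 30.3,  19.9, -23.8])]
235 247.5 317.8 [array([ 18.2, -19.8, -23.6]), array([ 18.3,  20. , -23.8])]
255 168.3 [197, 192, 183, 163, 135, 112, 116, 128, 152, 169, 180, 185]
[ 56.3 -14.4 -23.8] [ 54.1 -15.5 -11.8]
283 168.4 [167, 172, 171, 155, 134, 112, 112, 130, 153, 175, 189, 189]
[ 56.3   0.3 -23.8] [ 54.    0.3 -11.8]
310 168.5 [185, 186, 181, 165, 138, 113, 112, 124, 155, 177, 187, 192]
[ 56.2  14.4 -23.9] [ 54.   15.5 -11.9]
```

The foot has not slipped: it is 40.0 mm wide in hand, its yaw is true, its centre is 1 mm behind the TCP and its underside is 11.6 mm above the TCP. I carry it high over the bar.

Request:
{"name": "step_arm", "arguments": {"plan": [0,0,-0.012,0,-0.003,0.012,-0.03,0,-0.01,0.04,-0.038,2,-0.019,0.075,-0.038,6,-0.028,0.11,-0.038,10,-0.037,0.145,-0.038,14,-0.046,0.18,-0.038,15.6,-0.055,0.215,-0.038,15.6,-0.063,0.248,-0.038,15.6,-0.068,0.266,-0.038,15.6]}}

```text
clock: 13.87
ee_pos: [0.5759, 0.0161, 0.1634]
eef_rot: [0.998, 0.059, -0.004, -0.001]
ft_force: [-0.7, -0.2, -4.7]
width: 0.0232
```

Request:
{"name": "step_arm", "arguments": {"plan": [0,0.003,0,0,0,0.003,0,0,0,0.003,0,0]}}

```text
clock: 14.12
ee_pos: [0.5757, 0.0134, 0.1628]
eef_rot: [0.998, 0.058, -0.004, -0.001]
ft_force: [-0.2, 0.2, -4.8]
width: 0.0234
```

Run:
```python
from h import *
from plant import *
s=sense(); go(s,[.577,.0139,.0604],6.8)
```

```text
shift [  2.2   0.  102.3] turn -0.1 at [0.5757 0.0134 0.1628] yaw 6.7 q6 1.42 F [-0.2  0.2 -4.8] w 0.0234 t 14.1167 tilt [-0.009  0.002 -1.   ]
```

Request:
{"name": "step_arm", "arguments": {"plan": [0.001,0,0.01,0,0.002,0,0.03,0,0.002,0,0.055,0,0.002,0,0.075,0,0.002,0,0.088,0,0.002,0,0.095,0,0.002,0,0.098,0,0.002,0,0.1,0,0.002,0,0.101,0,0.002,0,0.101,0]}}

```text
clock: 14.95
ee_pos: [0.5773, 0.0142, 0.0623]
eef_rot: [0.998, 0.058, -0.004, -0.001]
ft_force: [-0.1, -0.5, -5.0]
width: 0.0231
```

Request:
{"name": "step_arm", "arguments": {"plan": [0,0,0.0005,0,0,0,0.001,0,0,0,0.0015,0,0,0,0.002,0,0,0,0.0025,0,0,0,0.003,0]}}

```text
clock: 15.45
ee_pos: [0.5776, 0.0141, 0.0597]
eef_rot: [0.998, 0.058, -0.003, -0.001]
ft_force: [-1.2, -1.3, 4.8]
width: 0.0231
```

Request:
{"name": "step_arm", "arguments": {"plan": [0,0,0.001,0,0,0,0.002,0,0,0,0.003,0,0,0,0.004,0,0,0,0.005,0,0,0,0.006,0,0,0,0.007,0,0,0,0.008,0,0,0,0.009,0,0,0,0.0095,0]}}

```text
clock: 16.28
ee_pos: [0.5776, 0.0141, 0.0507]
eef_rot: [0.998, 0.058, -0.003, -0.001]
ft_force: [-2.9, -0.3, 8.3]
width: 0.023
```

Request:
{"name": "step_arm", "arguments": {"plan": [0,0,0.0004,0,0,0,0.0008,0,0,0,0.0012,0,0,0,0.0016,0]}}

```text
clock: 16.62
ee_pos: [0.5776, 0.0141, 0.0497]
eef_rot: [0.998, 0.058, -0.003, -0.001]
ft_force: [-3.1, -0.8, 7.6]
width: 0.0232
```

Request:
{"name": "step_arm", "arguments": {"plan": [0,0,0.0004,0,0,0,0.0008,0,0,0,0.0012,0,0,0,0.0016,0]}}

```text
clock: 16.95
ee_pos: [0.5777, 0.0141, 0.0487]
eef_rot: [0.998, 0.058, -0.003, -0.001]
ft_force: [-3.2, 0.1, 9.4]
width: 0.023
```

Request:
{"name": "step_arm", "arguments": {"plan": [0,0,0.0004,0,0,0,0.0008,0,0,0,0.0012,0]}}

```text
clock: 17.2
ee_pos: [0.5777, 0.0141, 0.0481]
eef_rot: [0.998, 0.058, -0.003, -0.001]
ft_force: [-3.8, 0.5, 15.7]
width: 0.0236
```

Request:
{"name": "step_arm", "arguments": {"plan": [0,0,0.0004,0,0,0,0.0008,0,0,0,0.0012,0,0,0,0.0012,0]}}

```text
clock: 17.53
ee_pos: [0.5778, 0.0141, 0.048]
eef_rot: [0.998, 0.058, -0.003, -0.001]
ft_force: [-6.2, -0.5, 18.9]
width: 0.0233
```

Run:
```python
from h import *
from plant import *
s=sense(); go(s,[.577,.0139,.0484],6.8); print(s["moment"])
```

```text
shift [-0.8  0.1 -0.4] turn -0.1 at [0.5778 0.0141 0.048 ] yaw 6.7 q6 1.42 F [-6.2 -0.5 18.9] w 0.0233 t 17.5333 tilt [-0.005  0.002 -1.   ]
[ 0.02093711  1.36780383 -0.01821888]
```

Request:
{"name": "step_arm", "arguments": {"plan": [-0.0005,0,0.0005,0,-0.001,0,0.001,0,-0.001,0,0.0013,0,-0.001,0,0.0013,0,-0.001,0,0.0013,0,-0.001,0,0.0013,0,-0.001,0,0.0013,0,-0.001,0,0.0013,0,-0.001,0,0.0013,0,-0.001,0,0.0013,0]}}

```text
clock: 18.37
ee_pos: [0.5776, 0.014, 0.048]
eef_rot: [0.998, 0.058, -0.002, -0.001]
ft_force: [-3.8, 1.4, 19.9]
width: 0.0232
```

Run:
```python
from h import *
from plant import *
s=sense(); go(s,[.577,.0139,.0484],6.8); print(s["moment"])
```

```text
shift [-0.6  0.  -0.4] turn -0.1 at [0.5776 0.014  0.048 ] yaw 6.7 q6 1.42 F [-3.8  1.4 19.9] w 0.0232 t 18.3667 tilt [-0.004  0.003 -1.   ]
[ 0.26835591  0.81407447 -0.02932295]
```

Request:
{"name": "step_arm", "arguments": {"plan": [0,0,0.0005,0,0,0,0.0005,0,0,0,0.0003,0,0,0,0,0,0,0,0,0]}}

```text
clock: 18.78
ee_pos: [0.5777, 0.014, 0.0482]
eef_rot: [0.998, 0.058, -0.002, -0.001]
ft_force: [-3.5, 0.7, 6.5]
width: 0.0233
```

Request:
{"name": "step_arm", "arguments": {"plan": [0,0,0,0,0,0,0,0,0,0,0,0,0,0,0,0], "grip": 0.045}}

```text
clock: 19.12
ee_pos: [0.5778, 0.014, 0.0481]
eef_rot: [0.998, 0.058, -0.002, -0.001]
ft_force: [0.8, 0.2, -0.3]
width: 0.0449
```

Request:
{"name": "step_arm", "arguments": {"plan": [0,0,-0.005,0,0,0,-0.015,0,0,0,-0.035,0,0,0,-0.065,0,0,0,-0.095,0,0,0,-0.12,0,0,0,-0.13,0,0,0,-0.13,0,0,0,-0.13,0]}}

```text
clock: 19.87
ee_pos: [0.5784, 0.0137, 0.1787]
eef_rot: [0.998, 0.058, -0.001, -0.001]
ft_force: [0.5, -0.1, -0.7]
width: 0.0448
```

Run:
```python
from h import *
from plant import *
c=camera("wrist"); pickle.dump(c,open("w8.pkl","wb")); s=sense(); cs=camera("scene"); pickle.dump(cs,open("s8.pkl","wb"))
go(s,[.6132,.0787,.1],6.8-90)
w=cv2.resize(c["image"][90:330,180:340],None,fx=2.5,fy=2.5,interpolation=cv2.INTER_CUBIC); t=cv2.resize(cs["image"][180:275,205:300],(400,400),interpolation=cv2.INTER_CUBIC)
o=np.zeros((600,800,3),np.uint8); o[:,:400]=w; o[:400,400:]=t; cv2.imwrite("pics/w8.png",o[:,:,::-1])
a=np.radians(6.8); F=np.array([[np.cos(a),-np.sin(a)],[np.sin(a),np.cos(a)]])
for z in (.072,.084): print("foot exp",z,[proj(c,[*(np.array([.5763,.0139])+F@[x,y]),z])[0].round(1).tolist() for x in(-.055,.055) for y in(-.02,.02)])
print("axis",proj(c,[.6132,.0787,.118]))
```

```text
shift [ 43.  -60.2  77.8] turn 89.9 at [0.5778 0.0137 0.1777] yaw 6.7 q6 1.42 F [ 0.1 -0.8 -1. ] w 0.0449 t 19.9167 tilt [-0.004  0.003 -1.   ]
foot exp 0.072 [[301.6, 251.0], [263.7, 251.0], [303.8, 145.0], [261.1, 145.1]]
foot exp 0.084 [[302.2, 256.3], [263.0, 256.3], [304.6, 146.6], [260.1, 146.7]]
axis [[207.64640514 165.38142824]]
```

View pics/w8.png

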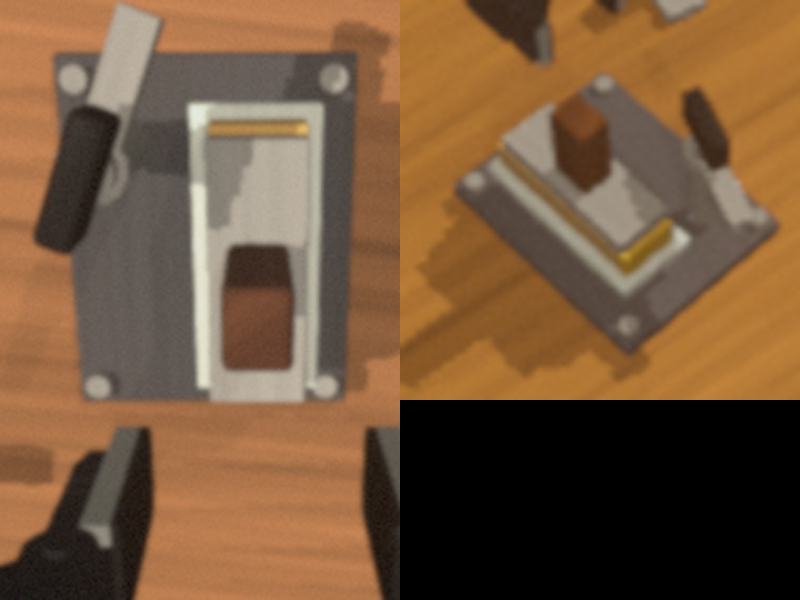

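The left half shows the foot sitting square and centred on the block and plate, with its front edge at v 144.8; 145.0 is expected for a plate at home. The right half shows it level. The bar and toe still point ahead. Next is the clamp angle.

Run:
```python
from h import *
from plant import *
c=pickle.load(open("w8.pkl","rb")); t=cast(c,[[(140/2.5)+180,(12/2.5)+90]],.083)[0]
hsv=cv2.cvtColor(c["image"],cv2.COLOR_RGB2HSV).astype(int); m=np.zeros((420,560),bool); m[125:200,190:232]=True
m&=hsv[...,2]<55
print("bar@.118",rect(c,m,.118),"bar@.105",rect(c,m,.105), "toe",t.round(4))
ax=np.array([.6132,.0787]); d=t[:2]-ax; print("toe from axis",np.hypot(*d),"yaw",np.degrees(np.arctan2(d[1],d[0])))
M=c["image"];
```

```text
bar@.118 [616.2  76.2  46.6  13.5 -14. ] bar@.105 [613.7  79.1  49.1  14.2 -14. ] toe [0.6694 0.0648 0.083 ]
toe from axis 0.05790846350275291 yaw -13.848932136805141
```

Request:
{"name": "step_arm", "arguments": {"plan": [0.005,-0.007,0,-5,0.013,-0.018,0,-12,0.022,-0.03,0,-19,0.031,-0.043,0,-26,0.039,-0.054,0,-33,0.043,-0.06,0,-40,0.043,-0.06,0,-47,0.043,-0.06,0,-54,0.043,-0.06,0,-61,0.043,-0.06,0,-68], "grip": 0.035}}

```text
clock: 20.8
ee_pos: [0.6123, 0.0783, 0.1755]
eef_rot: [0.793, 0.609, -0.002, -0.003]
ft_force: [-0.7, -0.7, -0.1]
width: 0.035
```

Request:
{"name": "step_arm", "arguments": {"plan": [0,0,0,-7,0,0,0,-14,0,0,0,-21,0,0,0,-28,0,0,0,-35,0,0,0,-42,0,0,0,-49,0,0,0,-56,0,0,0,-63,0,0,0,-70]}}

```text
clock: 21.63
ee_pos: [0.6114, 0.0783, 0.1739]
eef_rot: [0.297, 0.955, -0.0, -0.005]
ft_force: [-0.1, 0.3, 0.1]
width: 0.0351
```

Run:
```python
from h import *
from plant import *
s=sense(); go(s,[.6135,.0787,.058],-14)
```

```text
shift [ -2.6   2.  115.8] turn -20.6 at [0.6114 0.0783 0.1739] yaw 145.4 q6 -0.89 F [-0.1  0.3  0.1] w 0.0351 t 21.6333 tilt [-0.01   0.002 -1.   ]
```

Request:
{"name": "step_arm", "arguments": {"plan": [-0.001,0.001,0.01,-7,-0.002,0.001,0.02,-14,-0.002,0.001,0.03,-20.6,-0.002,0.001,0.03,-20.6,-0.002,0.001,0.03,-20.6]}}

```text
clock: 22.05
ee_pos: [0.6123, 0.0779, 0.1424]
eef_rot: [0.124, 0.992, 0.0, -0.007]
ft_force: [1.4, 0.3, 1.3]
width: 0.035
```

Run:
```python
from h import *
from plant import *
s=sense(); go(s,[.6135,.0787,.058],-14)
```

```text
shift [-2.1  1.2 84.4] turn -0.2 at [0.6123 0.0779 0.1424] yaw 165.8 q6 -1.25 F [1.4 0.3 1.3] w 0.035 t 22.05 tilt [-0.013  0.002 -1.   ]
```

Request:
{"name": "step_arm", "arguments": {"plan": [-0.001,0.001,0.01,0,-0.0015,0.001,0.03,0,-0.0015,0.001,0.05,0,-0.0015,0.001,0.066,0,-0.0015,0.001,0.077,0,-0.0015,0.001,0.082,0,-0.0015,0.001,0.084,0,-0.0015,0.001,0.084,0,-0.0015,0.001,0.084,0]}}

```text
clock: 22.8
ee_pos: [0.6134, 0.0787, 0.0591]
eef_rot: [0.124, 0.992, 0.0, -0.006]
ft_force: [-0.3, -0.5, 0.3]
width: 0.0353
```

Request:
{"name": "step_arm", "arguments": {"plan": [0,0,0,0,0,0,0,0,0,0,0,0,0,0,0,0,0,0,0,0], "grip": 0.008, "newtons": 40}}

```text
clock: 23.22
ee_pos: [0.6143, 0.0791, 0.0602]
eef_rot: [0.124, 0.992, 0.001, -0.005]
ft_force: [-1.0, 2.9, 5.8]
width: 0.013
```

Run:
```python
from h import *
from plant import *
s=sense(); go(s,[.6135,.0787,.058],-83.2)
```

```text
shift [ 0.7 -0.6  2.2] turn 68.9 at [0.6143 0.0791 0.0602] yaw 165.7 q6 -1.25 F [-1.   2.9  5.8] w 0.013 t 23.2167 tilt [-0.01   0.002 -1.   ]
```

Request:
{"name": "step_arm", "arguments": {"plan": [0,0,0,3,0,0,0,7,0,0,0,12,0,0,0,17,0,0,0,22,0,0,0,27,0,0,0,31,0,0,0,35,0,0,0,38,0,0,0,38]}}

```text
clock: 24.05
ee_pos: [0.6138, 0.0786, 0.0603]
eef_rot: [0.442, 0.897, -0.002, -0.005]
ft_force: [-2.4, -4.9, -4.7]
width: 0.0131
```

Run:
```python
from h import *
from plant import *
s=sense(); go(s,[.6135,.0787,.058],-83.2); print(s["moment"])
```

```text
shift [ 0.3 -0.2  2.3] turn 30.7 at [0.6138 0.0786 0.0603] yaw 127.5 q6 -0.58 F [-2.4 -4.9 -4.7] w 0.0131 t 24.05 tilt [-0.011  0.002 -1.   ]
[-0.61304037  0.11717876 -0.08892765]
```

Turning smoothly, with about 0.09 N m of moment. I finish the turn.

Request:
{"name": "step_arm", "arguments": {"plan": [0,0,0,4,0,0,0,9,0,0,0,14,0,0,0,19,0,0,0,23,0,0,0,27,0,0,0,29,0,0,0,30.7,0,0,0,30.7,0,0,0,30.7]}}

```text
clock: 24.88
ee_pos: [0.6132, 0.0783, 0.0603]
eef_rot: [0.664, 0.748, -0.003, -0.005]
ft_force: [-3.6, -3.9, -2.8]
width: 0.0131
```

Run:
```python
from h import *
from plant import *
s=sense(); go(s,[.6135,.0787,.058],-83.2); print(s["moment"])
c=camera("scene"); pickle.dump(c,open("s9.pkl","wb"))
```

```text
shift [0.4 0.3 2.3] turn 0.0 at [0.6132 0.0783 0.0603] yaw 96.8 q6 -0.05 F [-3.6 -3.9 -2.8] w 0.0131 t 24.8833 tilt [-0.012  0.002 -1.   ]
[-0.37103447  0.27435747 -0.09646293]
```

Request:
{"name": "step_arm", "arguments": {"plan": [0,0,0,0,0,0,0,0,0,0,0,0,0,0,0,0], "grip": 0.035}}

```text
clock: 25.27
ee_pos: [0.6137, 0.0784, 0.0606]
eef_rot: [0.663, 0.748, -0.003, -0.005]
ft_force: [0.6, 0.4, 0.6]
width: 0.0351
```

Request:
{"name": "step_arm", "arguments": {"plan": [0,0,-0.005,0,0,0,-0.02,0,0,0,-0.045,0,0,0,-0.075,0,0,0,-0.105,0,0,0,-0.135,0,0,0,-0.15,0,0,0,-0.15,0,0,0,-0.15,0]}}

```text
clock: 26.02
ee_pos: [0.6159, 0.0782, 0.2118]
eef_rot: [0.663, 0.748, -0.002, -0.004]
ft_force: [-0.6, 0.5, 0.3]
width: 0.0348
```

Request:
{"name": "step_arm", "arguments": {"plan": [-0.015,0,0,0,-0.04,0,0,0,-0.07,0,0,0,-0.1,0,0,0,-0.13,0,0,0,-0.15,0,0,0,-0.16,0,0,0,-0.16,0,0,0,-0.16,0,0,0]}}

```text
clock: 26.77
ee_pos: [0.6345, -0.0809, 0.2103]
eef_rot: [0.664, 0.748, -0.002, -0.005]
ft_force: [-0.4, 0.5, -1.4]
width: 0.0351
```

Run:
```python
from h import *
from plant import *
s=sense(); go(s,[.6132,.0787,.2],-83.2)
for n in("wrist","top","scene"):
    c=camera(n); pickle.dump(c,open(n+"10.pkl","wb")); cv2.imwrite(f"pics/{n}10.png",c["image"][:,:,::-1])
    print(n,"axis",proj(c,[.6132,.0787,.118]).round(),"toe tip exp",proj(c,[.6201,.0211,.085]).round(),"grip top",proj(c,[.5763,.0139,.132]).round())
    hsv=cv2.cvtColor(c["image"],cv2.COLOR_RGB2HSV).astype(int)
    p=proj(c,[.6132,.0787,.11])[0].astype(int); r=45 if n=="wrist" else 16
    m=np.zeros((420,560),bool); m[max(0,p[1]-r):p[1]+r,max(0,p[0]-r):p[0]+r]=True; m&=hsv[...,2]<(55 if n!="top" else 50)
    print("bar",rect(c,m,.11))
```

```text
shift [160.9  -2.1  11. ] turn 0.0 at [ 0.6345 -0.0809  0.2103] yaw 96.8 q6 -0.29 F [-0.4  0.5 -1.4] w 0.0351 t 26.7667 tilt [-0.01   0.002 -1.   ]
wrist axis [[280.   5.]] toe tip exp [[281.  88.]] grip top [[224.  87.]]
bar [615.4  69.2  30.3  14.  -83.3]
top axis [[274. 207.]] toe tip exp [[296. 205.]] grip top [[300. 221.]]
bar [606.   89.2  15.5   2.1 -81.9]
scene axis [[277. 207.]] toe tip exp [[260. 228.]] grip top [[247. 207.]]Traceback (most recent call last):
  File "<stdin>", line 10, in <module>
  File "h.py", line 13, in rect
    k=max(cv2.findContours(m.astype(np.uint8),cv2.RETR_EXTERNAL,cv2.CHAIN_APPROX_NONE)[0],key=cv2.contourArea)
ValueError: max() iterable argument is empty
```

The bar yaw measures -83.3°, wanted -83.2°. Last numeric check is that the foot is still in place and the bystanders have not moved.

Run:
```python
from h import *
w=pickle.load(open("wrist10.pkl","rb")); t=pickle.load(open("top10.pkl","rb")); t0=pickle.load(open("c0.pkl","rb"))["top"]
sc=pickle.load(open("s8.pkl","rb")); s9=pickle.load(open("scene10.pkl","rb"))
a=np.radians(6.8); F=np.array([[np.cos(a),-np.sin(a)],[np.sin(a),np.cos(a)]])
hw=cv2.cvtColor(w["image"],cv2.COLOR_RGB2HSV).astype(int)
# foot near long side: sample along fixture y at x=-.035 and +.02, predicted edges at home height vs seen steps
for x in (-.035,.025):
    ys=np.arange(-.035,.005,.0025)
    pts=proj(w,[[*(np.array([.5763,.0139])+F@[x,y]),.072] for y in ys]).round().astype(int)
    print(x,[(round(y*1000,1),*(hw[v,u,1:].tolist() if 0<=v<420 and 0<=u<560 else (-1,))) for y,(u,v) in zip(ys,pts)])
# scene before/after clamp around foot grip & block
p=proj(sc,[.5763,.0139,.1])[0].astype(int)
d=cv2.absdiff(sc["image"],s9["image"]).max(2)
print("grip/foot diff",d[p[1]-18:p[1]+14,p[0]-10:p[0]+8].mean())
for n,(x0,x1,y0,y1) in dict(hammer=(180,285,130,170),blade=(288,362,130,160),jar=(375,412,140,175),big=(112,175,240,272),small=(230,252,258,295)).items():
    print(n,cv2.absdiff(t0["image"],t["image"]).max(2)[y0:y1,x0:x1].mean().round(1))
```

```text
-0.035 [(np.float64(-35.0), 48, 75), (np.float64(-32.5), 40, 77), (np.float64(-30.0), 43, 77), (np.float64(-27.5), 42, 79), (np.float64(-25.0), 36, 164), (np.float64(-22.5), 34, 166), (np.float64(-20.0), 52, 142), (np.float64(-17.5), 36, 177), (np.float64(-15.0), 37, 178), (np.float64(-12.5), 36, 175), (np.float64(-10.0), 36, 171), (np.float64(-7.5), 37, 174), (np.float64(-5.0), 37, 179), (np.float64(-2.5), 36, 178), (np.float64(0.0), 38, 169), (np.float64(2.5), 35, 168)]
0.025 [(np.float64(-35.0), 31, 74), (np.float64(-32.5), 44, 75), (np.float64(-30.0), 41, 75), (np.float64(-27.5), 36, 77), (np.float64(-25.0), 29, 165), (np.float64(-22.5), 30, 172), (np.float64(-20.0), 35, 152), (np.float64(-17.5), 34, 174), (np.float64(-15.0), 39, 175), (np.float64(-12.5), 35, 170), (np.float64(-10.0), 34, 167), (np.float64(-7.5), 35, 168), (np.float64(-5.0), 35, 167), (np.float64(-2.5), 32, 173), (np.float64(0.0), 36, 172), (np.float64(2.5), 36, 170)]
grip/foot diff 14.694444444444445
hammer 28.6
blade 50.0
jar 67.9
big 27.3
small 28.7
```

```bash
python3 -c "
from plant import *
print(hand_in())"
```

```text
the job is handed in; nothing more can be done
None
```

I clamped the block in the fixture and handed the job in after about 27 s of robot time. No verdict is reported.

- **Block and foot:** I laid the block on the plate and set the 110 x 40 mm foot on it; both sat within about 1 mm of centre.
- **Pressing:** I pressed with the hand gripping the foot until it met a firm stop, after about 12.4 mm of travel at 20 N. I held it there for about a second, then let go.
- **Clamp:** I turned the knob clockwise from about 21° to 90°, let go and backed off.

**Last checks**
- **Bar:** it lies at -83.3° in the world, where -83.2° is straight across.
- **Foot:** its edge was where a level, fully home plate puts it (145 px expected, 144.8 seen after pressing). It was still in place at two spots after clamping.

**Failed or disagreed**
- **First grasp:** it closed on nothing because the real fingertips sat about 40 mm behind the reported tool point. I corrected for that from the wrist picture.
- **Bystanders:** my before-and-after picture comparison was inconclusive. All the compared areas had changed, probably from the arm and its shadow in view. The gripper never went near the hammer, jar or blade, but I have no picture that proves they stayed put.

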